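Close the refurbished control box

ROBOT

A 6-joint arm with a two-finger parallel gripper is mounted at the origin on the work surface. World frame = base frame: x ahead of the robot, y to its left, z up, the work surface at z = 0. Lengths are in m, angles in degrees, forces in N, time in s.
With the tool pointing down it reaches from about 0.35 to 0.875 m from the base axis. Payload 4.2 kg.
Tool frame: the origin (TCP) lies between the finger pads; the fingertips stand 25 mm ahead of it and the grasp point (between the pads) lies 6 mm ahead of it (r.tips_ahead is the distance from the TCP to the fingertips, in m); z points along the fingers, y is the direction in which the jaws open and shut (so a half turn about z gives the same grasp; the last joint's range is limited). The gripper opens to 87 mm and grips with 3 to 60 N. Pads are 19 mm wide; open, the fingers measure 117 mm over their backs; the gripper's body (75 mm by 190 mm) begins 51 mm behind the grasp point.
Start: joints at [14.817, 22.042, 0.453, 0, -68.411, -14.817], TCP at [0.625, 0, 0.248] pointing down, gripper open.
Joint ranges: [-179.83, 179.83], [-69.29, 118.12], [-61.27, 80.66], [-181.25, 117.63], [-171.15, -9.14], [-177.46, 177.46]. Speed limits (degrees/s): [159.86, 159.86, 180, 180, 180, 180].

INTERFACE

Orientations are given as a 3x3 rotation matrix whose columns are the frame's x, y, z axes.
In Python, from station import r, vision, finish_job gives the robot as it stands.
- The arm moves only by the shell command python3 -m jog 'ROWS'. ROWS is a JSON object of lists of equal length, an entry for each row: "rot": the turn, a rotation vector about the world's x, y, z in degrees, a list of three; "delta_pos": the shift along the world's x, y, z in mm, a list of three; "grip": the opening in per cent of the stroke, from 0 (shut) to 100 (fully open). A call has 1 to 10 rows; each row shifts and turns the commanded pose from where the row before left it; what a row does not reach is not made up. A row lasts 1/12 s, in which the tool goes at most 41.7 mm and 7.16 degrees, less where a joint would pass 70% of its speed; a pose out of reach is approached as far as the arm can. A call with a gripper value outside its range is refused whole. The fingers move at their own pace and stop on an object; the grip force is fixed at half the most. Time passes only in rows, so rows that do not move let the fingers close. It gives the time, the measured TCP pose, the force and the opening at its end, in the units of the state.
- r.sense(): the state, without advancing time (a new reading comes with each control period).
- vision.capture(name): name is "scene" or "side" or "wrist"; returns a dict with "frame" (420x560x3 uint8, red, green, blue), "K" (3x3 intrinsics, pixels), "xyz" and "orientation" of the camera in the world. Camera axes: x right, y up, looking along -z (the intrinsics and any distortion apply to the point x, -y, -z); pixel columns grow to the right and rows downward; lengths in m; the calibration is good to about 2 mm. The wrist camera is an equidistant fisheye: a pixel r from the principal point sees the ray r / f radians off the axis. A picture is of the moment at which its call begins. There is no depth.
- finish_job(): hands the job in, once; it reports no verdict.
The state is a dict: "time_s": time; "joints": joint angles; "joint_velocities": joint speeds; "effort": joint torques, N m; "tcp_pos": TCP position; "ee_rot": TCP orientation; "wrist_force": force on the tool from outside, world axes, zero at the start; "moment": the same for the moment, N m; "gripper_width": opening from 0.0 (shut) to 1.0 (fully open).
Only numpy, scipy, OpenCV 4.12 (cv2) and the standard library are available. Lean on these libraries where they do the work, as an engineer would, in place of code of your own. Each camera call takes 0.05 s, during which the arm holds its last target. There are 200 camera calls.

TASK

The white cover plate lies on top of the pins of the grey control box, short of its place. Bring it along towards the orange clip until its holes drop over the four brass pins and it sits fully home and flat. Then swing the orange clip all the way round over the plate so that it holds it, and leave the other things on the bench where they are.

Things in the scene. Friction and masses are not known exactly. Their poses are not given: they have to be found in the camera images.
- housing: Grey open instrument case, fixed to the bench, 130 mm wide (its y), 234 mm long (x from -99 to +135 mm). Origin on its underside, at bench level, below the seat's centre; z up. Side rails, inner faces at y = +-57 mm, tops at z = 78 mm, run from x = -95 to +70 mm; between them both ends are open (nothing above z = 60 mm at the -x end). The clip is at the +x end.
- seat (a point): Centre of the flat seat for the cover, 60 mm above the housing's origin, same axes. Four brass pins, 8 mm thick, stand 10 mm above it (tops 70 mm above the bench) at x = +-52, y = +-42 mm. The seated cover lies with its centre 4 mm above this point.
- cover_mid (a point): Centre (half-way up) of the loose white cover plate, 190 x 110 x 8 mm (x, y, z), 0.25 kg, four 14 mm square holes at x +-52, y +-42 mm; axes as the housing's. It starts level on the pin tops (centre 74 mm above the bench), 22 to 38 mm towards the housing's -x, its end overhanging there. Pushed in +x (1 to 3 N) to x = 0 within 3 mm it drops 10 mm over the pins by itself.
- clip (a joint): Angle (rad) of the orange clip, a flat bar on a vertical pivot. 0: it points along the housing's +y; negative: swung away from the cover; +1.57: along -x, over the middle of the seated cover's end. Grows anticlockwise from above; stops at -0.6 and +1.62; starts at -0.45 to 0; stays where left. Underside 70.5 mm above the bench: 2.5 mm over the seated cover, but it hits one lying on the pins.
- clip_pivot (a point): Pivot of the clip at mid-height of its bar, at x = +114, y = 0 mm in the housing's frame, 74.5 mm above the bench. The bar reaches 60 mm from it, is 16 mm wide and 8 mm thick.
- clip_tab (a point): Centre of the upright orange tab, a round stub 14 mm thick and 30 mm tall on the clip's bar, 52 mm from the pivot; it spans from 78.5 to 108.5 mm above the bench. Pushed sideways (1 to 2 N) it swings the clip.
- spray_a_mid (a point): Bystander: green spray bottle with black head, 72 mm thick, 234 mm tall, standing; point 90 mm up on its axis.
- spray_b_mid (a point): Bystander: a second such spray bottle; point 90 mm up on its axis.
- device_a_mid (a point): Bystander: white handheld device, 85 x 60 x 24 mm, lying flat; its centre.
- device_b_mid (a point): Bystander: a second such white device; its centre.
- tub_lid: Bystander: round yellow tub lid, 110 mm across, 12 mm high, lying flat; origin at the centre of its underside.
- brush_grip (a point): Bystander: hand brush lying on the bench; point on its handle.
Things that resemble listed ones, but are neither listed nor needed, are in the scene too. Of the things shaped like the part that bears cover_mid, the white one is meant.

How it is judged (in metres and radians):
On the way, in this order (a step that is already met when the one before it is completed fails the run):
1. the cover is down on its pins, flat on its seat, with the clip still clear of it (z of cover_mid in the frame of housing between 0.061 and 0.0665 m and x of cover_mid in the frame of housing between -0.006 and 0.006 m and y of cover_mid in the frame of housing between -0.005 and 0.005 m and angle between cover_mid's own z axis and vertical below 0.03 rad and value of joint clip below 0.6 rad), for 0.2 s.
2. the clip is swung over the cover (z of cover_mid in the frame of housing between 0.061 and 0.0665 m and x of cover_mid in the frame of housing between -0.006 and 0.006 m and y of cover_mid in the frame of housing between -0.005 and 0.005 m and angle between cover_mid's own z axis and vertical below 0.03 rad and value of joint clip above 1.35 rad), for 0.2 s.
At the end, for the whole second after the job is handed in: The cover plate sits on its seat over the four pins (centre within 6 mm along and 5 mm across, at most 2.5 mm high, tilted under 0.03 rad) and at rest, and the clip is turned over it (joint above 1.35 rad) (all of step 2 and linear speed of cover below 0.02 m/s); the robot touches nothing.
It fails at once if a bystander is moved more than 30 mm or a spray bottle is tipped (distance of any of spray_a_mid, spray_b_mid, device_a_mid, device_b_mid, tub_lid, brush_grip from where it was at the start of the episode above 0.03 m or angle between any of spray_a_mid, spray_b_mid's own z axis and vertical above 0.35 rad).
It also fails if it takes over 50 s, if anything falls off the work surface, if the arm or the gripper's body presses on something with over 40 N, if the wrist force passes 120 N, or if a joint passes its speed limit or range.

## Working session

There is one attempt and no reset: what is moved stays moved. The work goes in short steps, Python scripts to look and compute and a shell command to move; the robot and the scene stay as the last step left them, time stands still between calls to the robot, and variables do not carry over. Pictures are saved under pics/ and viewed, about 8 in all and at most 12, crops included, and the job is handed in when it is done.

```bash
ls; mkdir -p pics; cat > h.py <<'E'
import numpy as np, cv2
from station import r, vision
def snap(name,fn):
    c=vision.capture(name); np.savez('pics/'+fn+'.npz',**{k:np.array(v) for k,v in c.items()})
    cv2.imwrite('pics/'+fn+'.png',c['frame'][:,:,::-1]); return c
def load(fn): return dict(np.load('pics/'+fn+'.npz'))
def ray(c,u,v):  # pinhole
    p=np.linalg.inv(c['K'])@[u,v,1]; d=np.array(c['orientation'])@[p[0],-p[1],-p[2]]
    return d/np.linalg.norm(d)
def atz(c,u,v,z):
    d=ray(c,u,v); o=np.array(c['xyz']); return o+d*(z-o[2])/d[2]
def proj(c,P):
    q=np.array(c['orientation']).T@(np.array(P)-np.array(c['xyz'])); p=np.array(c['K'])@[q[0],-q[1],-q[2]]; return p[:2]/p[2]
E
python3 - <<'E'
from h import *
for n in('scene','side'):
    c=snap(n,n+'0'); print(n,c['K'],c['xyz'],c['orientation'],c.keys())
a=cv2.imread('pics/scene0.png');b=cv2.imread('pics/side0.png')
print(r.sense()['time_s'])
E
```

```text
pics
scene [[510.07398895   0.         276.94660477]
 [  0.         510.07398895 211.30223113]
 [  0.           0.           1.        ]] [ 1.1075652  -0.63742693  1.47502393] [[ 0.76066984 -0.54839582  0.34733762]
 [ 0.64910787  0.64782393 -0.39872687]
 [-0.00635348  0.52875909  0.84874817]] dict_keys(['frame', 'K', 'xyz', 'orientation'])
side [[534.50921485   0.         283.16746269]
 [  0.         534.50921485 215.17535028]
 [  0.           0.           1.        ]] [ 0.43196941 -1.05360987  1.38751403] [[ 0.9950119   0.08734161 -0.04819514]
 [-0.09823234  0.77374581 -0.6258337 ]
 [-0.01737054  0.6274463   0.77846606]] dict_keys(['frame', 'K', 'xyz', 'orientation'])
0.1
```

View pics/scene0.png

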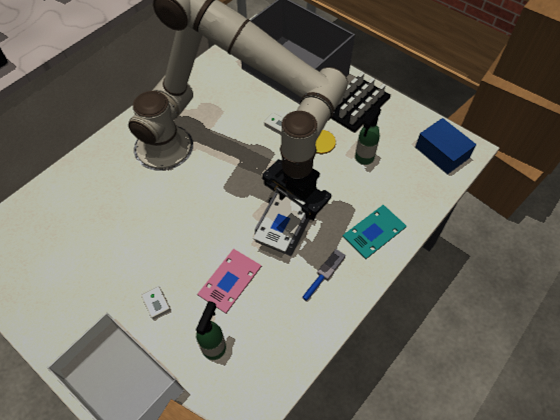

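View pics/side0.png

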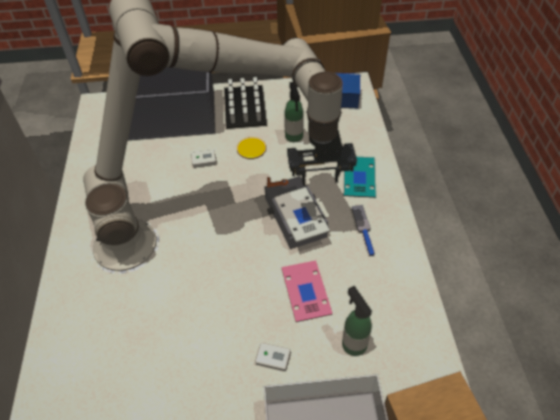

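The box is near scene pixel (280,225) and side pixel (298,213). The orange clip is at side pixel (277,183), at the box's far-left end, and the gripper partly hides it. I'll move the arm back and up before measuring.

```bash
python3 -m jog '{"rot":[[0,0,0],[0,0,0],[0,0,0],[0,0,0],[0,0,0],[0,0,0]],"delta_pos":[[-30,0,25],[-35,0,20],[-35,0,0],[-35,0,0],[-35,0,0],[-30,0,0]],"grip":[0,0,0,0,0,0]}'; python3 - <<'E'
from h import *
c=snap('scene','scene1'); d=snap('side','side1')
a=cv2.resize(c['frame'][150:280,210:350,::-1],None,fx=4,fy=4,interpolation=cv2.INTER_CUBIC)
b=cv2.resize(d['frame'][160:260,240:350,::-1],None,fx=5,fy=5,interpolation=cv2.INTER_CUBIC)
cv2.imwrite('pics/a1.png',a);cv2.imwrite('pics/b1.png',b)
E
```

```text
time_s: 0.6
tcp_pos: [0.4225, -0.0003, 0.292]
ee_rot: [[-0.0, -1.0, -0.001], [-1.0, 0.0, 0.0], [-0.0, 0.001, -1.0]]
wrist_force: [-0.5, 0.3, 0.3]
gripper_width: 0.629
```

View pics/a1.png

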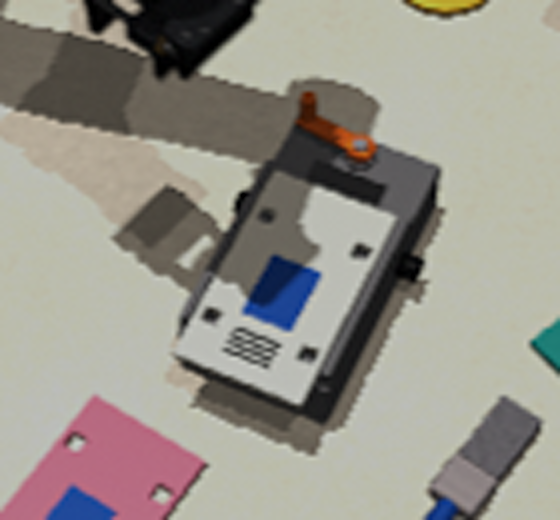

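View pics/b1.png

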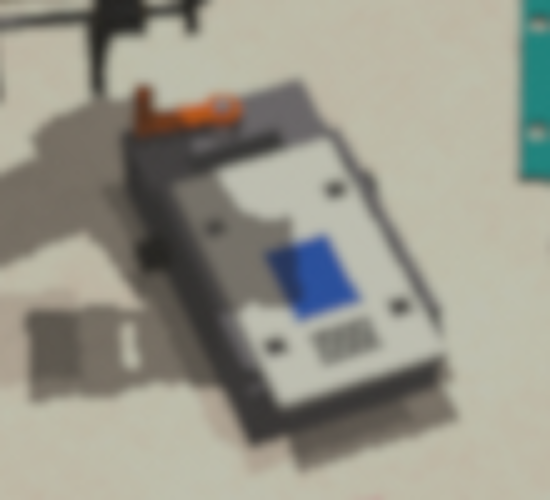

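The scene crop shows the holes at (267,215), (361,250), (211,315) and (307,354), the clip pivot at (361,146) and the tab top at (308,97). The side crop shows the holes at (215,227), (334,188), (276,345) and (400,307), the pivot at (230,108) and the tab at (143,90).

```bash
cat > m.py <<'E'
from h import *
c=load('scene1');d=load('side1')
A=lambda u,v:((u+.5)/4-.5+210,(v+.5)/4-.5+150)
B=lambda u,v:((u+.5)/5-.5+240,(v+.5)/5-.5+160)
# order: (+x,+y),(+x,-y),(-x,+y),(-x,-y)
M=np.array([[52,42],[52,-42],[-52,42],[-52,-42]])/1e3
for cam,f,h,piv,tab in((c,A,[(267,215),(361,250),(211,315),(307,354)],(361,146),(308,97)),(d,B,[(215,227),(334,188),(276,345),(400,307)],(230,108),(143,90))):
    W=np.array([atz(cam,*f(*p),.077)[:2] for p in h])
    m=W.mean(0);H=M.T@(W-m);th=np.arctan2(H[0,1]-H[1,0],H[0,0]+H[1,1])
    R=np.array([[np.cos(th),-np.sin(th)],[np.sin(th),np.cos(th)]])
    print('cover',m.round(4),np.degrees(th).round(2),'res',((W-m)@R*1e3-M*1e3).round(1).tolist())
    P=atz(cam,*f(*piv),.080)[:2];T=atz(cam,*f(*tab),.1085)[:2]
    print('pivot',P.round(4),'in cover',((P-m)@R*1e3).round(1),'tab',T.round(4),'rel',((T-P)@R*1e3).round(1), np.hypot(*(T-P)))
    print('seat from pivot', (P-R@[.114,0]).round(4))
E
python3 m.py
```

```text
cover [0.568  0.0026] 105.57 res [[-0.3, -0.7], [0.9, 0.3], [-0.1, -0.1], [-0.5, 0.4]]
pivot [0.5308 0.1422] in cover [144.4  -1.7] tab [0.4781 0.1362] rel [ 8.4 52.4] 0.053079139190794565
seat from pivot [0.5614 0.0323]
cover [0.5694 0.0036] 105.77 res [[-0.6, -0.4], [0.9, 0.4], [0.7, -0.6], [-0.9, 0.6]]
pivot [0.5351 0.1405] in cover [141.   -4.2] tab [0.4781 0.1367] rel [11.9 55.9] 0.05713911000564916
seat from pivot [0.5661 0.0307]
```

```bash
python3 - <<'E'
from h import *
d=load('side1');c=load('scene1')
for n,p in(('sprayNear',(356,345)),('sprayFar',(293,132)),('lid',(251,148)),('dev',(204,157))): print(n,atz(d,*p,.03).round(3))
for n,p in(('sprayNear',(212,350)),('sprayFar',(366,157))): print(n,atz(c,*p,.03).round(3))
th=np.radians(105.65);x=np.array([np.cos(th),np.sin(th)])
print('start',np.array([.5687,.0031])-.140*x)
E
python3 -m jog '{"rot":[[0,0,5.2],[0,0,5.2],[0,0,5.25],[0,0,0],[0,0,0],[0,0,0],[0,0,0],[0,0,0]],"delta_pos":[[26,-19,0],[26,-19,0],[26,-19,0],[26,-19,0],[26,-19,0],[26,-19,0],[28,-17.5,0],[0,0,0]],"grip":[60,60,60,60,60,60,60,60]}'
```

```text
sprayNear [ 0.668 -0.436  0.03 ]
sprayFar [0.592 0.43  0.03 ]
lid [0.431 0.363 0.03 ]
dev [0.26  0.337 0.03 ]
sprayNear [ 0.678 -0.434  0.03 ]
sprayFar [0.611 0.421 0.03 ]
start [ 0.60646643 -0.13170985]
time_s: 1.37
tcp_pos: [0.613, -0.1343, 0.2893]
ee_rot: [[0.267, -0.964, -0.002], [-0.964, -0.267, -0.001], [0.0, 0.002, -1.0]]
wrist_force: [1.0, 0.3, -0.4]
gripper_width: 0.603
```

```bash
python3 -m jog '{"rot":[[0,0,0],[0,0,0],[0,0,0],[0,0,0],[0,0,0],[0,0,0],[0,0,0],[0,0,0]],"delta_pos":[[-3,1,-35],[-3,1,-35],[0,0,-35],[0,0,-35],[0,0,-30],[0,0,-20],[0,0,-10],[0,0,0]],"grip":[60,60,60,60,60,60,60,60]}'; python3 - <<'E'
from h import *
c=snap('scene','scene2')
cv2.imwrite('pics/a2.png',cv2.resize(c['frame'][150:290,210:360,::-1],None,fx=4,fy=4,interpolation=cv2.INTER_CUBIC))
s=r.sense();print(s['tcp_pos'],s['wrist_force'])
E
```

```text
time_s: 2.03
tcp_pos: [0.6015, -0.1294, 0.0895]
ee_rot: [[0.269, -0.963, -0.006], [-0.963, -0.269, 0.0], [-0.002, 0.006, -1.0]]
wrist_force: [0.2, -0.1, 0.3]
gripper_width: 0.599
[ 0.60287441 -0.1295397   0.09168312] [ 0.08933814 -0.23167409  0.18872012]
```

View pics/a2.png

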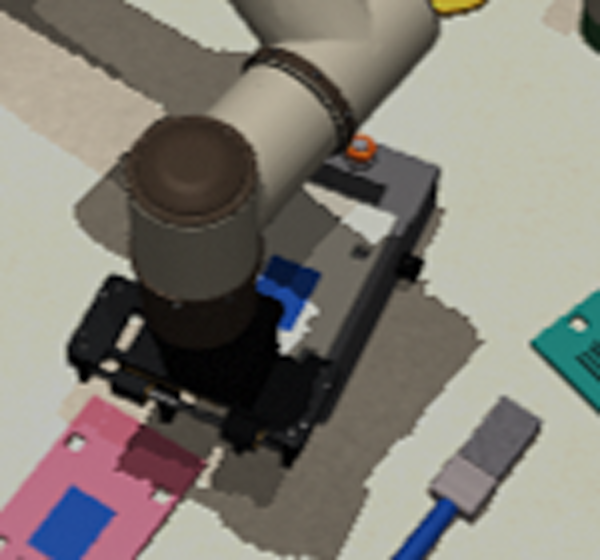

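The gripper stands behind the plate's overhanging end, clear of the bystanders. I'll creep along the housing's +x, about (-0.27, 0.963).

```bash
python3 -m jog '{"rot":[[0,0,0],[0,0,0],[0,0,0],[0,0,0],[0,0,0],[0,0,0],[0,0,0],[0,0,0],[0,0,0],[0,0,0]],"delta_pos":[[-1,6,-2],[-2.7,9.6,0],[-1.6,5.8,0],[-1.1,3.9,0],[-1.1,3.9,0],[-1.1,3.9,0],[-1.1,3.9,0],[-1.1,3.9,0],[-1.1,3.9,0],[0,0,0]],"grip":[60,60,60,60,60,60,60,60,60,60]}'; python3 - <<'E'
from h import *
d=snap('side','side3')
s=r.sense();print(s['tcp_pos'],s['wrist_force'])
p=np.array(s['tcp_pos'])[:2]-[.5687,.0031];th=np.radians(105.65);print(p@[np.cos(th),np.sin(th)])
E
```

```text
time_s: 2.92
tcp_pos: [0.591, -0.084, 0.0907]
ee_rot: [[0.27, -0.963, 0.0], [-0.963, -0.27, 0.0], [-0.0, -0.0, -1.0]]
wrist_force: [0.1, -0.7, -0.1]
gripper_width: 0.6
[ 0.5907252  -0.0841341   0.09037862] [-0.40756943  0.56672953 -0.39838642]
-0.08994163514742615
```

```bash
python3 -m jog '{"rot":[[0,0,0],[0,0,0],[0,0,0],[0,0,0],[0,0,0],[0,0,0],[0,0,0]],"delta_pos":[[-0.8,2.9,0],[-0.8,2.9,0],[-0.7,1.9,0],[-0.5,1.9,0],[-0.5,1.9,0],[0,0,0],[0,0,0]],"grip":[60,60,60,60,60,60,60]}'; python3 - <<'E'
from h import *
d=snap('side','side4')
s=r.sense();print(s['tcp_pos'],s['wrist_force'])
p=np.array(s['tcp_pos'])[:2]-[.5687,.0031];th=np.radians(105.65);print(p@[np.cos(th),np.sin(th)])
cv2.imwrite('pics/b4.png',cv2.resize(d['frame'][130:260,240:370,::-1],None,fx=4,fy=4,interpolation=cv2.INTER_CUBIC))
E
```

```text
time_s: 3.55
tcp_pos: [0.5876, -0.0728, 0.0904]
ee_rot: [[0.27, -0.963, -0.0], [-0.963, -0.27, 0.0], [-0.0, 0.0, -1.0]]
wrist_force: [0.4, -0.5, 0.5]
gripper_width: 0.595
[ 0.58765218 -0.07290704  0.09046342] [ 3.36209210e-01 -2.20059539e-01  8.71358103e-05]
-0.07830181849413946
```

View pics/b4.png

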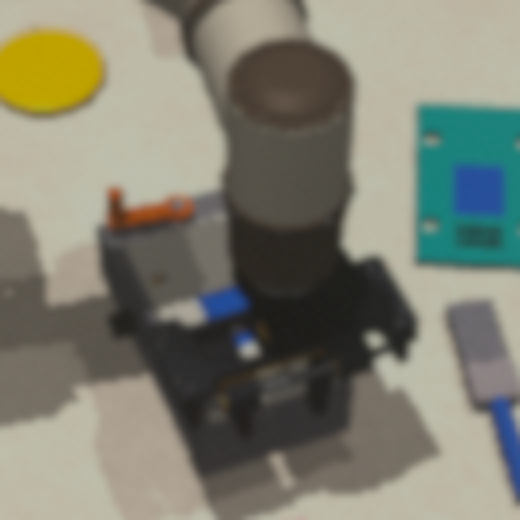

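The plate has moved along. Its visible hole (+x,+y) is at crop pixel (158,278). I'll check where that puts the plate if it is still up and if it has dropped.

```bash
python3 - <<'E'
from h import *
d=load('side4');th=np.radians(105.65);X=np.array([np.cos(th),np.sin(th)]);Y=np.array([-X[1],X[0]])
for z in(.077,.067):
    p=atz(d,279.1,199.1,z)[:2]-[.5687,.0031]; print(z,p@X-.052,p@Y-.042)
E
```

```text
0.077 0.027015016305599875 0.000354056767149398
0.067 0.03510089355627901 -0.002502577211370892
```

```bash
cat > k.py <<'E'
from h import *
import sys
d=snap('side',sys.argv[1]);s=r.sense();th=np.radians(105.65)
p=np.array(s['tcp_pos'])[:2]-[.5687,.0031];print(s['tcp_pos'],s['wrist_force'].round(2) if hasattr(s['wrist_force'],'round') else s['wrist_force'],p@[np.cos(th),np.sin(th)])
a,b=load('side4')['frame'],d['frame']
f=lambda a:cv2.resize(a[165:225,250:315,::-1],None,fx=6,fy=6,interpolation=cv2.INTER_CUBIC)
cv2.imwrite('pics/'+sys.argv[1]+'c.png',np.hstack([f(a),f(b)]))
E
python3 -m jog '{"rot":[[0,0,0],[0,0,0],[0,0,0],[0,0,0],[0,0,0]],"delta_pos":[[-0.3,1,0],[-0.3,1,0],[-0.2,1,0],[0,0,0],[0,0,0]],"grip":[60,60,60,60,60]}'; python3 k.py side5
```

```text
time_s: 4.02
tcp_pos: [0.5869, -0.0701, 0.0905]
ee_rot: [[0.27, -0.963, -0.0], [-0.963, -0.27, 0.0], [-0.0, 0.0, -1.0]]
wrist_force: [-0.3, -0.8, -0.1]
gripper_width: 0.601
[ 0.58691492 -0.07008891  0.09052488] [-0.01 -0.48 -0.21] -0.07538928140120947
```

View pics/side5c.png

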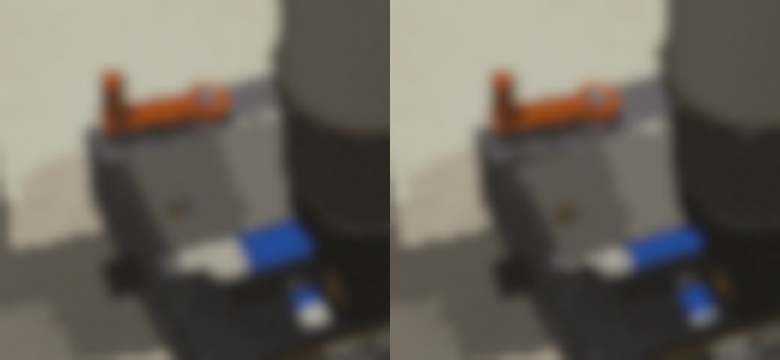

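The plate dropped: the hole moved down-image by about 10 crop px even though it advanced, and a brass pin now shows inside it. I'll back off, lift and check.

```bash
python3 -m jog '{"rot":[[0,0,0],[0,0,0],[0,0,0],[0,0,0],[0,0,0],[0,0,0],[0,0,0],[0,0,0],[0,0,0],[0,0,0]],"delta_pos":[[2,-7,0],[4,-14,0],[6,-20,0],[0,0,30],[0,0,40],[0,0,40],[-35,0,20],[-40,0,0],[-40,0,0],[-40,10,0]],"grip":[60,60,60,30,0,0,0,0,0,0]}';python3 -m jog '{"rot":[[0,0,0],[0,0,0],[0,0,0]],"delta_pos":[[-30,25,0],[-20,30,0],[0,0,0]],"grip":[0,0,0]}'; python3 - <<'E'
from h import *
c=snap('scene','scene6'); d=snap('side','side6')
a=cv2.resize(c['frame'][165:265,240:330,::-1],None,fx=4,fy=4,interpolation=cv2.INTER_CUBIC)
b=cv2.resize(d['frame'][165:265,250:340,::-1],None,fx=4,fy=4,interpolation=cv2.INTER_CUBIC)
cv2.imwrite('pics/ab6.png',np.hstack([a,b]))
E
```

```text
time_s: 4.9
tcp_pos: [0.4424, -0.1021, 0.2207]
ee_rot: [[0.268, -0.963, 0.001], [-0.963, -0.268, 0.0], [0.0, -0.001, -1.0]]
wrist_force: [0.9, 0.8, 0.4]
gripper_width: 0.157
time_s: 5.15
tcp_pos: [0.3903, -0.0442, 0.2209]
ee_rot: [[0.273, -0.962, 0.0], [-0.962, -0.273, 0.002], [-0.002, -0.001, -1.0]]
wrist_force: [-0.1, 0.2, -0.5]
gripper_width: 0.014
```

View pics/ab6.png

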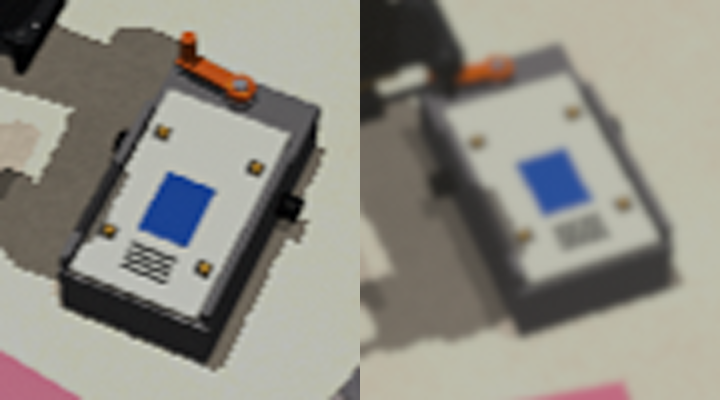

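All four brass pins show in the holes. In the scene half they are at (163,132), (256,168), (109,230) and (204,268), with the pivot at (242,88) and the tab top at (187,36). In the side half the holes are at (477,142), (573,113), (525,236) and (623,203). Next I'll compute the pose and the swing path.

```bash
python3 - <<'E'
from h import *
c=load('scene6');d=load('side6')
A=lambda u,v:((u+.5)/4-.5+240,(v+.5)/4-.5+165)
B=lambda u,v:((u+.5-360)/4-.5+250,(v+.5)/4-.5+165)
M=np.array([[52,42],[52,-42],[-52,42],[-52,-42]])/1e3
ms=[]
for cam,f,h in((c,A,[(163,132),(256,168),(109,230),(204,268)]),(d,B,[(477,142),(573,113),(525,236),(623,203)])):
  for z in (.068,.078):
    W=np.array([atz(cam,*f(*p),z)[:2] for p in h]);m=W.mean(0);H=M.T@(W-m);th=np.arctan2(H[0,1]-H[1,0],H[0,0]+H[1,1])
    R=np.array([[np.cos(th),-np.sin(th)],[np.sin(th),np.cos(th)]])
    print(z,m.round(4),np.degrees(th).round(2),((W-m)@R*1e3-M*1e3).round(1).tolist())
    if z==.068: ms.append(m)
P=atz(c,*A(242,88),.08)[:2];T=atz(c,*A(187,36),.1085)[:2];th=np.radians(105.65)
R=np.array([[np.cos(th),-np.sin(th)],[np.sin(th),np.cos(th)]])
s=np.mean(ms,0);print('piv-seat',(P-s)@R,'tab-piv',(T-P)@R)
piv=s+R@[.114,0]
t=(T-piv)@R;a0=np.arctan2(-t[0],t[1]);print('piv',piv,'tab',T,'a0',a0)
q=r.sense()['tcp_pos'][:2];print('tcp',q)
dd=.026
for a in np.r_[a0-.25,a0,np.arange(0,1.61,.2)]:
    dd=.035 if a<a0-.1 else .022
    p=piv+R@(.052*np.array([-np.sin(a),np.cos(a)])+dd*np.array([np.cos(a),np.sin(a)]))
    print(round(a,2),(p*1e3).round(1),((p-q)*1e3).round(1));q=p
E
```

```text
0.068 [0.5601 0.0326] 105.47 [[-0.1, -0.1], [-0.3, 0.2], [0.2, -0.3], [0.2, 0.2]]
0.078 [0.564  0.0278] 105.47 [[-0.5, -0.4], [-0.7, 0.4], [0.6, -0.6], [0.6, 0.5]]
0.068 [0.5606 0.0325] 105.87 [[0.1, -0.0], [-0.7, -0.2], [-0.3, 0.2], [1.0, 0.0]]
0.078 [0.5596 0.0243] 105.87 [[-0.3, -0.4], [-1.1, 0.2], [0.1, -0.1], [1.4, 0.3]]
piv-seat [ 0.11196464 -0.00273246] tab-piv [0.01054473 0.05513247]
piv [0.52956848 0.14234867] tab [0.47681558 0.13640713] a0 -0.16098710569452412
tcp [ 0.39390302 -0.04560114]
-0.41 [482.9 184.2] [ 89.  229.8]
-0.16 [475.4 158.4] [ -7.4 -25.8]
0.0 [473.6 149.5] [-1.9 -8.9]
0.2 [473.3 138.2] [ -0.3 -11.3]
0.4 [475.2 127.1] [  1.9 -11.1]
0.6 [479.3 116.6] [  4.1 -10.5]
0.8 [485.4 107.2] [ 6.1 -9.5]
1.0 [493.3  99.1] [ 7.9 -8.1]
1.2 [502.6  92.7] [ 9.3 -6.3]
1.4 [513.   88.4] [10.4 -4.4]
1.6 [524.1  86.2] [11.1 -2.2]
```

The two cameras agree only for the seated height, z = 0.068 (0.5601, 0.0326 against 0.5606, 0.0325), so the plate is seated. Next the closed fingers go behind the tab.

```bash
python3 -m jog '{"rot":[[0,0,0],[0,0,0],[0,0,0],[0,0,0],[0,0,0],[0,0,0],[0,0,0],[0,0,0]],"delta_pos":[[13,38,0],[13,38,0],[13,38,0],[13,38,0],[13,38,0],[13,38,0],[8,6,0],[0,0,0]],"grip":[0,0,0,0,0,0,0,0]}';python3 -m jog '{"rot":[[0,0,0],[0,0,0],[0,0,0],[0,0,0],[0,0,0],[0,0,0]],"delta_pos":[[0,0,-30],[0,0,-30],[0,0,-25],[0,0,-20],[0,0,-5],[0,0,0]],"grip":[0,0,0,0,0,0]}'
```

```text
time_s: 5.92
tcp_pos: [0.4827, 0.1898, 0.2195]
ee_rot: [[0.271, -0.963, 0.0], [-0.963, -0.271, -0.001], [0.001, 0.0, -1.0]]
wrist_force: [0.2, -0.4, 0.1]
gripper_width: 0.005
time_s: 6.42
tcp_pos: [0.4797, 0.186, 0.109]
ee_rot: [[0.268, -0.963, -0.003], [-0.963, -0.268, -0.003], [0.002, 0.004, -1.0]]
wrist_force: [-0.1, -0.2, 0.4]
gripper_width: 0.005
```

```bash
python3 -m jog '{"rot":[[0,0,0],[0,0,0],[0,0,0],[0,0,0],[0,0,0],[0,0,0],[0,0,0],[0,0,0],[0,0,0],[0,0,0]],"delta_pos":[[-1.5,-9,1],[-1.5,-9,0],[-1.5,-9,0],[-1,-5,0],[-1,-5,0],[0,-5.5,0],[0,-5.5,0],[1,-5.5,0],[1,-5.5,0],[0,0,0]],"grip":[0,0,0,0,0,0,0,0,0,0]}';python3 -m jog '{"rot":[[0,0,0],[0,0,0],[0,0,0],[0,0,0],[0,0,0],[0,0,0],[0,0,0],[0,0,0],[0,0,0],[0,0,0]],"delta_pos":[[2,-5,0],[2,-5,0],[3,-5,0],[3,-5,0],[4,-4,0],[4,-4,0],[4.6,-3,0],[4.7,-3,0],[5.2,-2.2,0],[0,0,0]],"grip":[0,0,0,0,0,0,0,0,0,0]}'; python3 - <<'E'
from h import *
c=snap('scene','scene7'); d=snap('side','side7')
a=cv2.resize(c['frame'][150:250,240:330,::-1],None,fx=4,fy=4,interpolation=cv2.INTER_CUBIC)
b=cv2.resize(d['frame'][150:250,240:330,::-1],None,fx=4,fy=4,interpolation=cv2.INTER_CUBIC)
cv2.imwrite('pics/ab7.png',np.hstack([a,b]))
E
```

```text
time_s: 7.25
tcp_pos: [0.475, 0.1277, 0.1113]
ee_rot: [[0.269, -0.963, -0.002], [-0.963, -0.269, -0.001], [0.0, 0.002, -1.0]]
wrist_force: [0.3, 0.6, 0.2]
gripper_width: 0.002
time_s: 8.08
tcp_pos: [0.509, 0.0921, 0.1115]
ee_rot: [[0.269, -0.963, 0.0], [-0.963, -0.269, -0.0], [0.0, -0.0, -1.0]]
wrist_force: [-0.5, -0.0, 0.0]
gripper_width: 0.004
```

View pics/ab7.png

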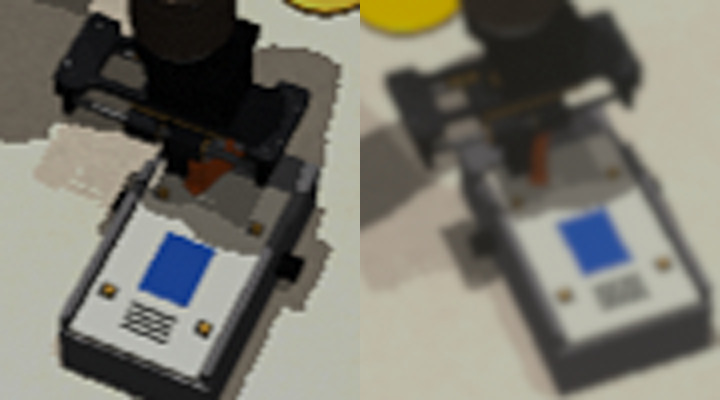

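The clip is following the fingers: it lies over the plate's end at about (210,170) in the scene half and (540,155) in the side half, and the plate is still seated. I'll finish the arc gently.

```bash
python3 -m jog '{"rot":[[0,0,0],[0,0,0],[0,0,0],[0,0,0],[0,0,0]],"delta_pos":[[5,-2.2,0],[5,-2,0],[5,-1,0],[0,0,0],[0,0,0]],"grip":[0,0,0,0,0]}';python3 -m jog '{"rot":[[0,0,0],[0,0,0],[0,0,0],[0,0,0]],"delta_pos":[[2,0.5,0],[2,0.5,0],[0,0,0],[0,0,0]],"grip":[0,0,0,0]}'
```

```text
time_s: 8.6
tcp_pos: [0.5237, 0.0874, 0.1116]
ee_rot: [[0.27, -0.963, 0.001], [-0.963, -0.27, 0.0], [0.0, -0.001, -1.0]]
wrist_force: [-0.2, 0.5, 0.9]
gripper_width: 0.005
time_s: 8.93
tcp_pos: [0.5269, 0.0883, 0.1115]
ee_rot: [[0.27, -0.963, -0.0], [-0.963, -0.27, -0.0], [0.0, 0.0, -1.0]]
wrist_force: [-0.7, -0.9, -0.5]
gripper_width: 0.004
```

Next I'll back off along the housing's +y, lift, retreat and look.

```bash
python3 -m jog '{"rot":[[0,0,0],[0,0,0],[0,0,0],[0,0,0],[0,0,0],[0,0,0],[0,0,0],[0,0,0],[0,0,0],[0,0,0]],"delta_pos":[[-8,-2,0],[-16,-4,0],[-5,-1,30],[0,0,40],[0,0,40],[-25,-25,0],[-25,-30,0],[-25,-30,0],[-10,-30,0],[0,0,0]],"grip":[0,0,0,0,0,0,0,0,0,0]}'; python3 - <<'E'
from h import *
c=snap('scene','scene8'); d=snap('side','side8')
a=cv2.resize(c['frame'][165:265,240:330,::-1],None,fx=4,fy=4,interpolation=cv2.INTER_CUBIC)
b=cv2.resize(d['frame'][165:265,250:340,::-1],None,fx=4,fy=4,interpolation=cv2.INTER_CUBIC)
cv2.imwrite('pics/ab8.png',np.hstack([a,b]))
E
```

```text
time_s: 9.77
tcp_pos: [0.4095, -0.0365, 0.2217]
ee_rot: [[0.267, -0.964, -0.0], [-0.964, -0.267, 0.001], [-0.001, -0.0, -1.0]]
wrist_force: [0.5, -0.2, 0.3]
gripper_width: 0.009
```

View pics/ab8.png

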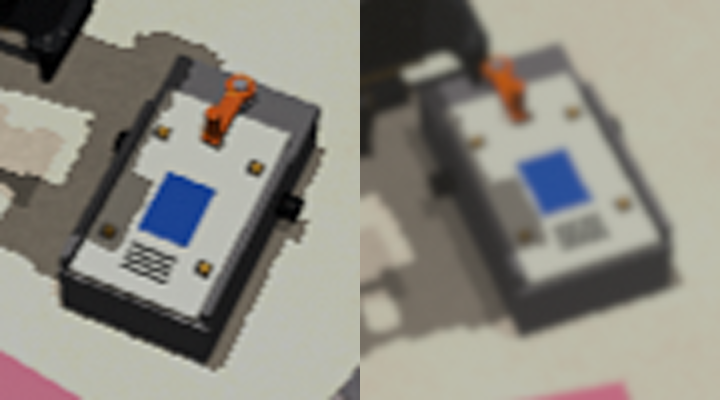

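The clip lies along the plate with its pivot at (240,87), tab top at (213,112) and bar end at (210,142). The holes and pins haven't moved. Now the clip angle.

```bash
python3 - <<'E'
from h import *
c=load('scene8');d=load('side8');A=lambda u,v:((u+.5)/4-.5+240,(v+.5)/4-.5+165);B=lambda u,v:((u+.5-360)/4-.5+250,(v+.5)/4-.5+165)
th=np.radians(105.65);R=np.array([[np.cos(th),-np.sin(th)],[np.sin(th),np.cos(th)]])
piv=np.array([.5296,.1423])
for a in(1.35,1.5,1.6):
    w=piv+R@(.052*np.array([-np.sin(a),np.cos(a)]))
    for cam,o in((c,(240,165)),(d,(250,165))):
        print(a,[((proj(cam,[*w,z])-o+.5)*4-.5+[0 if cam is c else 360,0]).round() for z in(.0785,.1085)])
# segmentation of orange: centroid-based tab top
for cam in (c,d):
    h=cv2.cvtColor(cam['frame'],cv2.COLOR_RGB2HSV);m=((h[...,0]<14)&(h[...,1]>150)&(h[...,2]>90));m[:160]=0;m[215:]=0;m[:,:240]=0;m[:,330:]=0
    ys,xs=np.nonzero(m);print(xs.min(),xs.max(),ys.min(),ys.max())
E
```

```text
1.35 [array([203., 128.]), array([203., 107.])]
1.35 [array([507., 113.]), array([506.,  88.])]
1.5 [array([211., 132.]), array([211., 111.])]
1.5 [array([516., 111.]), array([516.,  87.])]
1.6 [array([216., 134.]), array([217., 114.])]
1.6 [array([522., 110.]), array([522.,  85.])]
291 303 184 200
281 290 181 194
```

Both views give about 1.52 to 1.53 rad, well above 1.35. Handing in.

```bash
python3 -c "
from station import r,finish_job
s=r.sense();print(s['time_s'],s['wrist_force']);print(finish_job())"
```

```text
9.8667 [-0.23686574  0.29142098  0.39107049]
the job is handed in; nothing more can be done
None
```

The cover is seated over its four pins and the clip is swung over it. I handed the job in at about 9.9 s of the 50 s allowed; no verdict is reported.

- **Cover:** I pushed it about 29 mm along the housing's +x until it dropped. With the clip still open, both cameras placed its top at the seated height to within 0.5 mm. All four pins showed in the holes then, and again after the swing.
- **Clip:** I swung it round by its tab with the closed fingers. Both views put it at about 1.52 to 1.53 rad, against the 1.35 needed.
- **Robot:** it ended clear of everything. The wrist force readings stayed around 1 N or less, close to sensor noise.
- **Bystanders:** the arm's path stayed clear of them and no contact showed. I did not measure them again at the end.
- **Disagreement:** the first estimates of the clip pivot from the two cameras differed by about 4 mm. For the swing I used the pivot position derived from the seated cover instead.

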